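# Push a wood offcut through the sprung flap of the offcut bin

### The arm

A 6-joint arm with a two-finger parallel gripper is mounted at the origin on a cart in front of the work surface, level with it; the furniture and walls round the work are solid. World frame = base frame: x ahead of the robot, y to its left, z up, the work surface at z = 0. Lengths are in m, angles in rad, forces in N, time in s.
With the tool pointing down it reaches from about 0.3 to 0.875 m from the base axis. Payload 6.4 kg.
Tool frame: the origin (TCP) lies midway between the tips of the shut fingers; the grasp point (between the pads) lies 19 mm behind it; z points along the fingers, y is the direction in which the jaws open and shut (so a half turn about z gives the same grasp; the last joint's range is limited). The gripper opens to 85 mm and grips with 20 to 120 N. Pads are 22 mm wide; open, the fingers measure 114 mm over their backs; the gripper's body (76 mm by 85 mm) begins 54 mm behind the grasp point. The pads swing forward as they close: fully open they stand 13 mm farther back than shut.
Start: joints at [-1.421, 0.181, 1.607, -0, 1.354, -0.206], TCP at [0.2, -0.539, 0.231] pointing down, gripper open.
Joint ranges: [-2.99, 2.99], [-0.89, 2.07], [0.3, 2.58], [-1.14, 4.28], [0, 2.63], [-3.12, 3.12]. Speed limits (rad/s): [2.57, 2.57, 3.01, 3.14, 3.14, 3.14].

### API

Orientations are given as a unit quaternion [w, x, y, z].
In Python, from bench import ctrl gives the robot as it stands.
- The arm moves only by the tool apply_moves, never from a script. Its argument "plan" is a list of rows, each an object with "translation": the shift along the tool's x, y, z in m, a list of three; "angular": the turn, a rotation vector about the tool's x, y, z in rad, a list of three; "hand": the finger opening in m, from 0 to 0.0854. In form: [{"translation": [x, y, z], "angular": [rx, ry, rz], "hand": hand}, ...]. A call has 1 to 10 rows; each row shifts and turns the commanded pose from where the row before left it, along the tool's axes as they then stand; what a row does not reach is not made up. A row lasts 1/8 s, in which the tool goes at most 62.5 mm and 10.7 degrees, less where a joint would pass 70% of its speed; a pose out of reach is approached as far as the arm can. A call with a gripper value outside its range is refused whole. The fingers move at their own pace and stop on an object; the grip force is fixed at half the most. Time passes only in rows, so rows that do not move let the fingers close. It gives the time, the measured TCP pose, the force and the opening at its end, in the units of the state.
- ctrl.get_obs(): the state, without advancing time (a new reading comes with each control period).
- ctrl.camera(name): name is "side" or "top"; returns a dict with "img" (400x640x3 uint8, red, green, blue), "K" (3x3 intrinsics, pixels), "eye" and "orientation" of the camera in the world. Camera axes: x right, y up, looking along -z (the intrinsics and any distortion apply to the point x, -y, -z); pixel columns grow to the right and rows downward; lengths in m; the calibration is good to about 2 mm. A picture is of the moment at which its call begins. There is no depth.
- ctrl.hand_in(): hands the job in, once; it reports no verdict.
The state is a dict: "time_s": time; "q": joint angles; "dq": joint speeds; "joint_efforts": joint torques, N m; "eef_pos": TCP position; "eef_rot": TCP orientation; "wrist_force": force on the tool from outside, world axes, zero at the start; "torque": the same for the moment, N m; "opening": opening from 0.0 (shut) to 1.0 (fully open).
Only numpy, scipy, OpenCV 4.12 (cv2) and the standard library are available. Lean on these libraries where they do the work, as an engineer would, in place of code of your own. Each camera call takes 0.05 s, during which the arm holds its last target.

### The job

Put the wood offcut lying on top of the plywood offcut bin into the bin without grasping or lifting it: with one finger press the black bar of the yellow self-closing flap down so that the flap is well open, and, while that finger keeps it down, push the offcut along its track with the other finger until it drops through the hole. Keep the flap down until the offcut has come to lie inside, then take the fingers away so that the flap springs fully shut, and leave the other things on the bench alone.

Things in the scene. Friction and masses are not known exactly. Their poses are not given: they have to be found in the camera images.
- offcut_bin: Plywood bin fixed to the bench, clear window on its -x side. Origin on its underside; it spans x -140 to +100, y -205 to +175 mm; z up, +x away from the robot, the offcut is pushed along -y. Top deck at z = 175 mm; a wall along the +x side rises 36 mm above it. Loading track on the deck: y = +175 to -30 mm, 72 mm wide (x = -52 to +20), between aluminium strips 10 mm high.
- press_flap (a joint): opening angle of the flap: 0 shut, 1.2 rad fully open (down into the bin). A spring shuts it whenever it is let go; the offcut's weight alone cannot open it. Pressing the bar takes about 6 N at first and 9 to 13 N when open.
- wood_offcut: loose fir offcut, 66 (x) x 115 (y) x 38 mm (z), 0.14 kg, lying flat in the loading track, its long side along the track. Origin: centre of its underside.
- offcut_center (a point): centre of the wood offcut (19 mm above its underside when it lies flat)
- hole_edge (a point): middle of the edge where the track ends and the hole begins, at deck level, 175 mm above the bench; axes as the bin's. The hole runs 166 mm on along -y and is shut by the flap's yellow plate, flush with the deck, which swings down about a hinge along y, 96 mm to +x of this point and 25 mm above the deck. The strip on the track's -x side runs on beside the hole.
- screwdriver: loose flat screwdriver with yellow handle, 210 mm long, a bystander on the bench
- sander: loose cork sanding block, 103x70x26 mm, a bystander
- brush: loose paint brush, 218 mm long, a bystander
- locking_pliers: loose long nose pliers with black grips, 189 mm long, a bystander
- wrench_13: loose small combination wrench, 172 mm long, a bystander
- press_bar (a point): on the axis of the black press bar (18 mm thick, along y), part of the flap; it runs beside the whole track and hole, y = -190 to +172 mm in the bin's frame; this point is at y = 0. Flap shut: bar axis 49 mm above the deck, 56 mm to +x of the track's middle. Pressed, it swings down about the hinge, going up to 8 mm towards -x. Beside the track the deck below it is recessed 27 mm.
- bar_line (a point): point at deck level beside the hole's edge, 54 mm to +x of the track's middle; on the line along the bin's y through it a fingertip best presses the bar straight down. With that fingertip 12 mm above the deck the flap is about 1.0 rad open. Both fingertips can be at one height: one on the bar, which it slides along, the other behind the offcut, near the middle of its end.
Things that resemble listed ones, but are neither listed nor needed, are in the scene too. Leave any pink look-alike of the wood_offcut alone.

How it is judged:
On the way, in this order (a step that is already met when the one before it is completed fails the run):
1. the flap is held well open (over 0.6 rad) while the offcut still lies on the track (value of joint press_flap above 0.6 rad and y of offcut_center in the frame of offcut_bin above -0.03 m and z of offcut_center in the frame of offcut_bin above 0.185 m), for 0.2 s.
2. the offcut has dropped below the deck while a finger still keeps the flap open (value of joint press_flap above 0.5 rad and contact force between the fingers and offcut_bin above 0.5 N and z of offcut_center in the frame of offcut_bin below 0.135 m), for 0.2 s.
At the end, for the whole second after the job is handed in: The offcut lies at rest inside the bin (its centre below 135 mm, under the deck at 175, within the walls) and the flap has sprung shut (under 0.08 rad) (z of offcut_center in the frame of offcut_bin between 0 and 0.135 m and x of offcut_center in the frame of offcut_bin between -0.135 and 0.105 m and y of offcut_center in the frame of offcut_bin between -0.2 and 0.17 m and value of joint press_flap below 0.08 rad and linear speed of wood_offcut below 0.03 m/s); the robot touches nothing.
It fails at once if the offcut is lifted (its centre more than 20 mm above where it lay on the deck) (z of offcut_center in the frame of offcut_bin above 0.214 m).
It fails at once if the offcut is carried or falls outside the bin (x of offcut_center in the frame of offcut_bin above 0.105 m or x of offcut_center in the frame of offcut_bin below -0.135 m or y of offcut_center in the frame of offcut_bin above 0.185 m or y of offcut_center in the frame of offcut_bin below -0.2 m).
It fails at once if a bystander is moved by more than 30 mm (distance of any of screwdriver, sander, brush, locking_pliers, wrench_13 from where it was at the start of the episode above 0.03 m).
It also fails if it takes over 45 s, if anything falls off the work surface, if the arm or the gripper's body presses on something with over 40 N, if the wrist force passes 120 N, or if a joint passes its speed limit or range.

## Working session

There is one attempt and no reset: what is moved stays moved. The work goes in short steps, Python scripts to look and compute and a tool call to move; the robot and the scene stay as the last step left them, time stands still between calls to the robot, and variables do not carry over. Pictures are saved under pics/ and viewed, and the job is handed in when it is done.

Besides the shell and the picture viewer there is one more tool, called after ">>>" as name(argument=value, ...) on one line, values as JSON. apply_moves: Moves the arm, as the interface text tells. Its arguments: {"type":"object","properties":{"plan":{"type":"array","items":{"type":"object","properties":{"translation":{"type":"array","items":{"type":"number"}},"angular":{"type":"array","items":{"type":"number"}},"hand":{"type":"number"}}}}},"required":["plan"]}

```bash
mkdir -p pics; ls; python3 - <<'E'
from bench import ctrl
import cv2
o=ctrl.get_obs();print(o)
for n in("top","side"):
    c=ctrl.camera(n);cv2.imwrite(f"pics/{n}0.png",c["img"][:,:,::-1]);print(n,c["K"],c["eye"],c["orientation"],[k for k in c])
E
```

```text
pics
{'time_s': 0.0, 'q': array([-1.42132435e+00,  1.81543948e-01,  1.60798635e+00,  1.74429804e-05,
        1.35378936e+00, -2.06308689e-01]), 'dq': array([ 0.00031841, -0.0010578 ,  0.00039482, -0.00017899, -0.00164639,
        0.00060264]), 'joint_efforts': array([-1.53178931e-03, -4.44872761e+01, -3.51342380e+01, -4.48857463e-04,
        9.06704867e-03,  1.30667726e-05]), 'eef_pos': array([ 0.20022044, -0.53844122,  0.23039298]), 'eef_rot': array([-8.62914024e-04,  9.84219163e-01,  1.76951671e-01,  3.30479564e-05]), 'wrist_force': array([ 0.06536813,  0.38739275, -0.79801794]), 'torque': array([-0.06975812,  0.0321153 , -0.03183025]), 'opening': 0.9993253225439374}
top [[382.4756464    0.         323.17242122]
 [  0.         382.4756464  201.2331496 ]
 [  0.           0.           1.        ]] [0.27543033 0.01914479 1.61414367] [-0.70218741 -0.04990618  0.03314615  0.70946709] ['img', 'K', 'eye', 'orientation']
side [[430.86210758   0.         314.21485358]
 [  0.         430.86210758 197.80952094]
 [  0.           0.           1.        ]] [ 0.54434848 -1.1165192   1.19926043] [0.91494801 0.40275803 0.01369313 0.02164741] ['img', 'K', 'eye', 'orientation']
```

View pics/top0.png

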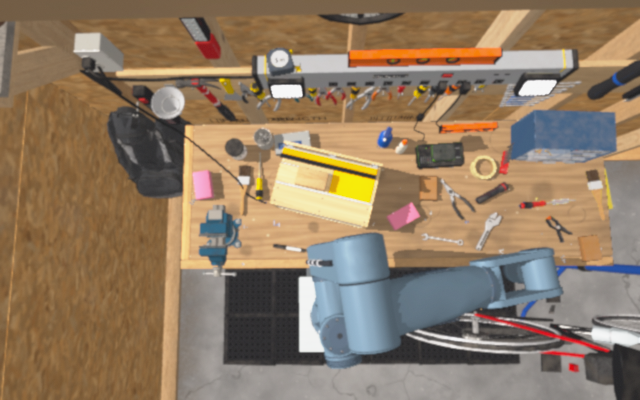

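View pics/side0.png

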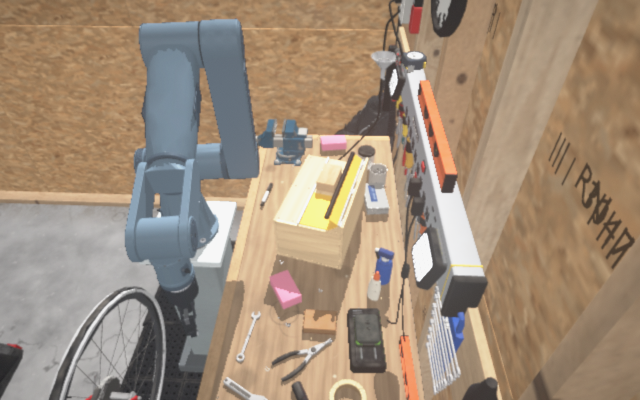

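The top view shows the bin at about (328,184). Candidates for the offcut are the fir-coloured block on the bin deck at (313,178) and the pink blocks on the bench at (203,185) and (404,216). The cork blocks at (428,188) and (590,247) are other things. I choose the one on the deck and check it in a close crop.

```bash
python3 - <<'E'
import cv2
a=cv2.imread("pics/top0.png")[130:240,250:400];cv2.imwrite("pics/top0c.png",cv2.resize(a,None,fx=5,fy=5,interpolation=2))
a=cv2.imread("pics/side0.png")[140:275,265:385];cv2.imwrite("pics/side0c.png",cv2.resize(a,None,fx=4.4,fy=4.4,interpolation=2))
E
```

```text
(no output)
```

View pics/top0c.png

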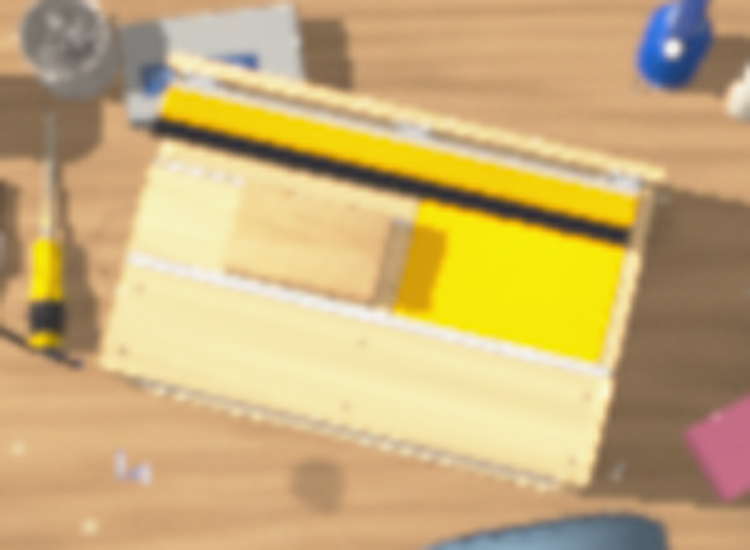

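View pics/side0c.png

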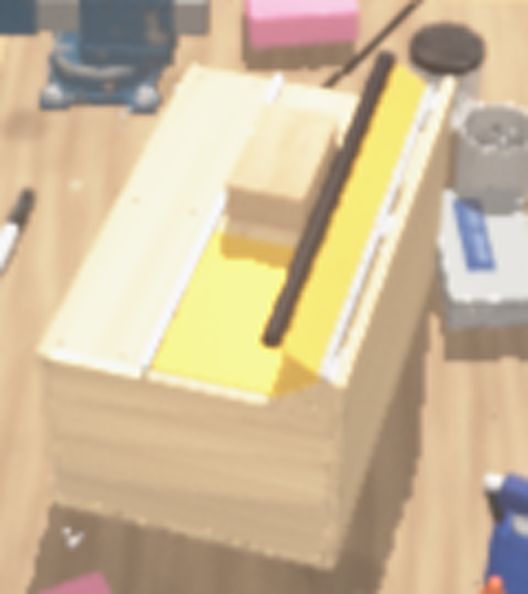

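The crops confirm a fir block between white strips on the deck, with the yellow plate to its right (-y) and the black bar on the +x side. Next I fit the bin pose from the picked corners.

```bash
cat > h.py <<'E'
import numpy as np
from scipy.spatial.transform import Rotation as R
CAM={"top":(382.4756464,323.17242122,201.2331496,[0.27543033,0.01914479,1.61414367],[-0.70218741,-0.04990618,0.03314615,0.70946709]),
"side":(430.86210758,314.21485358,197.80952094,[0.54434848,-1.1165192,1.19926043],[0.91494801,0.40275803,0.01369313,0.02164741])}
def proj(n,P):
    f,cx,cy,e,q=CAM[n];p=R.from_quat(np.roll(q,-1)).inv().apply(np.atleast_2d(P)-e)
    return np.c_[cx+f*p[:,0]/-p[:,2],cy-f*p[:,1]/-p[:,2]]
def b2w(b,P):
    P=np.atleast_2d(P).astype(float);c,s=np.cos(b[2]),np.sin(b[2])
    return np.c_[b[0]+c*P[:,0]-s*P[:,1],b[1]+s*P[:,0]+c*P[:,1],P[:,2]]
E
python3 - <<'E'
from h import *
from scipy.optimize import least_squares
T=[((-140,175,175),(103,365)),((-140,-205,175),(588,487)),((40,172,224),(157,126)),((40,-190,224),(630,237)),((100,175,211),(172,55)),((100,-205,211),(663,172)),((-57,175,185),(133,259))]
S=[((-140,-205,175),(42,354)),((-140,175,175),(195,66)),((100,-205,211),(342,383)),((40,-190,224),(270,338)),((40,172,224),(388,60))]
O=[((-33,.5),(225,270)),((-33,-.5),(380,307)),((33,.5),(243,170))]
t3=np.array([a for a,_ in T])/1e3;tp=(np.array([p for _,p in T])+.5)/5-.5+[250,130]
s3=np.array([a for a,_ in S])/1e3;sp=(np.array([p for _,p in S])+.5)/4.4-.5+[265,140]
f=lambda b:np.r_[(proj("top",b2w(b,t3))-tp).ravel(),(proj("side",b2w(b,s3))-sp).ravel()]
r=least_squares(f,[.35,0,-.2],loss="soft_l1");b=r.x
print(b,np.degrees(b[2]));print(np.round(f(b).reshape(-1,2),2))
op=(np.array([p for _,p in O])+.5)/5-.5+[250,130]
ob=lambda v:np.array([[v[0]+a[0]/1e3,v[1]+a[1]*.115,.213] for a,_ in O])
g=lambda v:(proj("top",b2w(b,ob(v)))-op).ravel()
r2=least_squares(g,[-.016,.07]);print(r2.x,np.round(g(r2.x),2))
for n,p in dict(hole=(-.016,-.03,.175),back=(-.016,r2.x[1]+.0575,.175),bar0=(.038,r2.x[1]+.0575,.175)).items():print(n,b2w(b,p))
E
```

```text
[ 0.53429956  0.05123782 -0.25259596] -14.472682648263016
[[-0.44  0.06]
 [ 0.15 -0.32]
 [-0.22 -0.07]
 [ 0.17  0.44]
 [ 0.5  -0.36]
 [ 0.76 -0.43]
 [-1.26 -0.12]
 [-1.23 -0.6 ]
 [-0.89 -0.52]
 [ 0.63  0.56]
 [ 0.12  0.74]
 [ 0.01 -0.89]]
[-0.0151019   0.03939116] [ 0.07 -0.97 -0.92 -1.09  0.87  2.09]
hole [[0.51130974 0.0261885  0.175     ]]
back [[0.54302217 0.14905302 0.175     ]]
bar0 [[0.59530859 0.13555742 0.175     ]]
```

>>> apply_moves(plan=[{"translation": [0, 0, -0.02], "angular": [0, 0, -0.16], "hand": 0.04}, {"translation": [0, 0, -0.02], "angular": [0, 0, -0.16], "hand": 0.04}, {"translation": [0, 0, -0.02], "angular": [0, 0, -0.16], "hand": 0.04}, {"translation": [0, 0, -0.02], "angular": [0, 0, -0.16], "hand": 0.04}, {"translation": [0, 0, -0.02], "angular": [0, 0, -0.16], "hand": 0.04}, {"translation": [0, 0, -0.02], "angular": [0, 0, -0.16], "hand": 0.04}, {"translation": [0, 0, 0], "angular": [0, 0, 0], "hand": 0.04}])

```text
time_s: 0.98
eef_pos: [0.2004, -0.5396, 0.3526]
eef_rot: [0.001, 0.792, 0.611, -0.001]
wrist_force: [0.3, 0.5, -0.4]
opening: 0.466
```

>>> apply_moves(plan=[{"translation": [0.045, 0.011, 0], "angular": [0, 0, 0], "hand": 0.04}, {"translation": [0.045, 0.011, 0], "angular": [0, 0, 0], "hand": 0.04}, {"translation": [0.045, 0.011, 0], "angular": [0, 0, 0], "hand": 0.04}, {"translation": [0.045, 0.011, 0], "angular": [0, 0, 0], "hand": 0.04}, {"translation": [0.045, 0.011, 0], "angular": [0, 0, 0], "hand": 0.04}, {"translation": [0.045, 0.011, 0], "angular": [0, 0, 0], "hand": 0.04}, {"translation": [0.045, 0.011, 0], "angular": [0, 0, 0], "hand": 0.04}, {"translation": [0.045, 0.011, 0], "angular": [0, 0, 0], "hand": 0.04}])

```text
time_s: 1.98
eef_pos: [0.3764, -0.2111, 0.3499]
eef_rot: [-0.001, 0.793, 0.61, -0.0]
wrist_force: [0.6, -0.0, 0.1]
opening: 0.466
```

```bash
cat >> h.py <<'E'
BIN=[0.53429956,0.05123782,-0.25259596]
def st(ctrl):
    o=ctrl.get_obs();p=o["eef_pos"];d=p-[BIN[0],BIN[1],0]
    q=o["eef_rot"];m=R.from_quat(np.roll(q,-1)).as_matrix()
    c,s=np.cos(BIN[2]),np.sin(BIN[2])
    print("t",o["time_s"],"binpos mm",np.round(1e3*np.array([c*d[0]+s*d[1],-s*d[0]+c*d[1],p[2]]),1),"toolx yaw",np.round(np.degrees(np.arctan2(m[1,0],m[0,0]))-90-np.degrees(BIN[2]),2),"tz",np.round(m[:,2],3),"F",np.round(o["wrist_force"],1),"open",round(o["opening"]*85.4,1),"q",np.round(o["q"],2))
E
python3 -c "
from h import *
from bench import ctrl
st(ctrl)"
```

```text
t 1.975 binpos mm [ -87.3 -293.5  349.9] toolx yaw -0.38 tz [-0.001  0.001 -1.   ] F [ 0.6 -0.   0.1] open 39.8 q [-0.79 -0.23  1.78  0.    1.6  -0.53]
```

>>> apply_moves(plan=[{"translation": [0.0465, 0.0109, 0], "angular": [0, 0, -0.0066], "hand": 0.04}, {"translation": [0.0465, 0.0109, 0], "angular": [0, 0, 0], "hand": 0.04}, {"translation": [0.0465, 0.0109, 0], "angular": [0, 0, 0], "hand": 0.04}, {"translation": [0.0465, 0.0109, 0], "angular": [0, 0, 0], "hand": 0.04}, {"translation": [0.0465, 0.0109, 0], "angular": [0, 0, 0], "hand": 0.04}, {"translation": [0.0465, 0.0109, 0], "angular": [0, 0, 0], "hand": 0.04}, {"translation": [0.0465, 0.0109, 0], "angular": [0, 0, 0], "hand": 0.04}, {"translation": [0.0465, 0.0109, 0], "angular": [0, 0, 0], "hand": 0.04}, {"translation": [0.0465, 0.0109, 0], "angular": [0, 0, 0], "hand": 0.04}, {"translation": [0, 0, 0.05], "angular": [0, 0, 0], "hand": 0.04}])

```text
time_s: 3.22
eef_pos: [0.5772, 0.1717, 0.3031]
eef_rot: [0.002, 0.789, 0.614, 0.003]
wrist_force: [-0.4, -1.0, -1.2]
opening: 0.465
```

```bash
python3 -c "
from h import *
from bench import ctrl
import cv2
st(ctrl)
for n,(r0,r1,c0,c1) in dict(top=(100,240,240,400),side=(90,275,230,400)).items():
    a=ctrl.camera(n)['img'][r0:r1,c0:c1,::-1];cv2.imwrite('pics/%s1.png'%n,cv2.resize(a,None,fx=3.2,fy=3.2,interpolation=2))
st(ctrl)"
```

```text
t 3.225 binpos mm [ 11.4 127.3 303.1] toolx yaw 0.22 tz [ 0.007  0.001 -1.   ] F [-0.4 -1.  -1.2] open 39.7 q [0.09 0.19 1.46 0.   1.49 0.34]
t 3.325 binpos mm [  6.  123.2 293.5] toolx yaw 0.15 tz [-0.013 -0.001 -1.   ] F [-1.4 -0.5 -0.4] open 40.0 q [ 0.09  0.19  1.47 -0.    1.49  0.34]
```

View pics/top1.png

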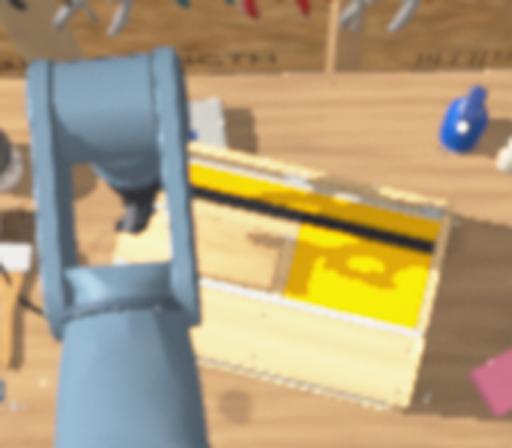

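View pics/side1.png

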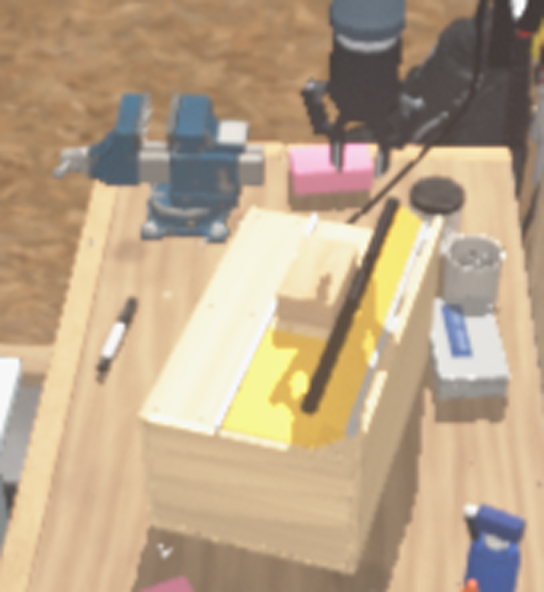

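>>> apply_moves(plan=[{"translation": [0, 0, 0], "angular": [0, 0, 0], "hand": 0.04}, {"translation": [0, 0, 0], "angular": [0, 0, 0], "hand": 0.04}, {"translation": [0, 0, 0], "angular": [0, 0, 0], "hand": 0.04}])

```text
time_s: 3.7
eef_pos: [0.5753, 0.1681, 0.3032]
eef_rot: [0.001, 0.79, 0.614, 0.001]
wrist_force: [-0.6, -0.2, -0.3]
opening: 0.466
```

```bash
python3 -c "
from h import *
from bench import ctrl
import cv2
st(ctrl)
o=ctrl.get_obs();p=o['eef_pos']
bx=b2w([0,0,BIN[2]],[[1,0,0]])[0]
im=ctrl.camera('side')['img'][:,:,::-1]
c0,r0,k=275,110,6
a=cv2.resize(im[r0:r0+95,c0:c0+110],None,fx=k,fy=k,interpolation=2)
def mk(P,col):
    for q in proj('side',P): cv2.circle(a,tuple(int(v) for v in ((q-[c0,r0]+.5)*k)),3,col,-1)
mk(np.array([p+bx*.027-[0,0,-.002],p-bx*.027-[0,0,-.002]]),(0,0,255))
mk(b2w(BIN,[[x,.039+y,z] for x in(-.049,.017) for y in(-.0575,.0575) for z in (.213,)]),(255,0,0))
mk(b2w(BIN,[[x,.039-.0575,.175] for x in(-.049,.017)]),(0,160,0))
mk(b2w(BIN,[[.04,y,.224] for y in(-.19,.172)]),(255,0,255))
cv2.imwrite('pics/side2.png',a)"
```

```text
t 3.7 binpos mm [ 10.4 123.4 303.2] toolx yaw 0.17 tz [ 0.003  0.    -1.   ] F [-0.6 -0.2 -0.3] open 39.8 q [0.09 0.18 1.46 0.   1.5  0.34]
```

View pics/side2.png

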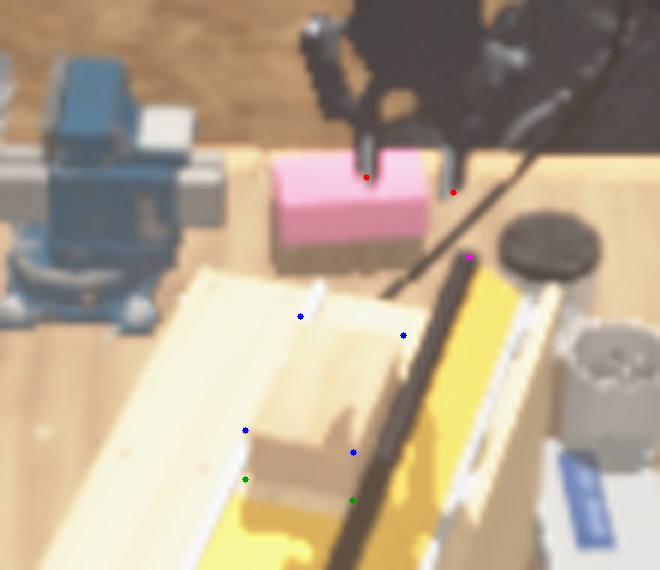

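>>> apply_moves(plan=[{"translation": [0, 0, 0.03], "angular": [0, 0, 0], "hand": 0.04}, {"translation": [0, 0, 0.03], "angular": [0, 0, 0], "hand": 0.04}, {"translation": [0, 0, 0.015], "angular": [0, 0, 0], "hand": 0.04}, {"translation": [0, 0, 0.01], "angular": [0, 0, 0], "hand": 0.04}, {"translation": [0, 0, 0.01], "angular": [0, 0, 0], "hand": 0.04}, {"translation": [0, 0, 0.01], "angular": [0, 0, 0], "hand": 0.04}, {"translation": [0, 0, 0], "angular": [0, 0, 0], "hand": 0.04}])

```text
time_s: 4.62
eef_pos: [0.5676, 0.1705, 0.194]
eef_rot: [-0.006, 0.789, 0.615, -0.006]
wrist_force: [-21.7, 5.7, 4.5]
opening: 0.465
```

```bash
cat > v.py <<'E'
from h import *
from bench import ctrl
import cv2,sys
st(ctrl)
for n,(r0,r1,c0,c1) in dict(top=(130,240,250,400),side=(110,275,265,385)).items():
    a=ctrl.camera(n)['img'][r0:r1,c0:c1,::-1];cv2.imwrite('pics/%s%s.png'%(n,sys.argv[1]),cv2.resize(a,None,fx=3.6,fy=3.6,interpolation=2))
E
python3 v.py 3
```

```text
t 4.625 binpos mm [  2.5 123.8 194. ] toolx yaw 0.32 tz [-0.016  0.002 -1.   ] F [-21.7   5.7   4.5] open 39.7 q [0.09 0.26 1.58 0.   1.31 0.34]
```

View pics/side3.png

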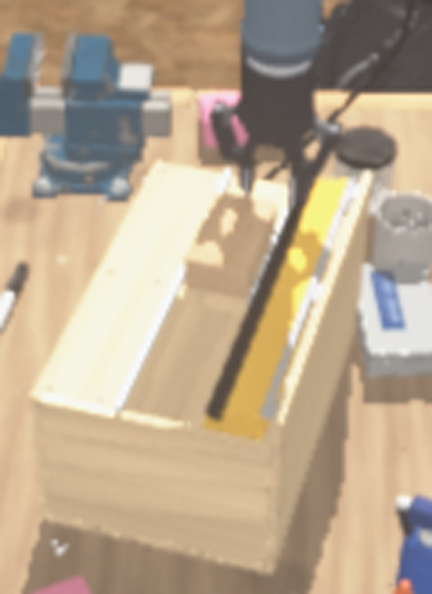

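```bash
cat > z.py <<'E'
from h import *
from bench import ctrl
import cv2,sys
for n,(r0,r1,c0,c1) in dict(top=(140,240,265,385),side=(140,240,270,380)).items():
    a=ctrl.camera(n)['img'][r0:r1,c0:c1,::-1];a=cv2.resize(a,None,fx=6,fy=6,interpolation=2)
    for ang,col in((0.6,(0,0,255)),(0.8,(0,255,0)),(1.0,(255,0,0)),(1.2,(255,0,255))):
        t=np.arctan2(24,40)-ang; r=46.65
        P=[[ (80-r*np.cos(t))/1e3,y,(200+r*np.sin(t))/1e3] for y in (-.19,.172)]
        for q in proj(n,b2w(BIN,P)): cv2.circle(a,tuple(int(v) for v in ((q-[c0,r0]+.5)*6)),3,col,-1)
    cv2.imwrite('pics/%s%s.png'%(n,sys.argv[1]),a)
st(ctrl)
E
python3 z.py 4
```

```text
t 4.825 binpos mm [  2.4 123.8 194.4] toolx yaw 0.32 tz [-0.016  0.002 -1.   ] F [-23.    4.1   4.9] open 40.1 q [0.09 0.26 1.58 0.   1.31 0.34]
```

View pics/side4.png

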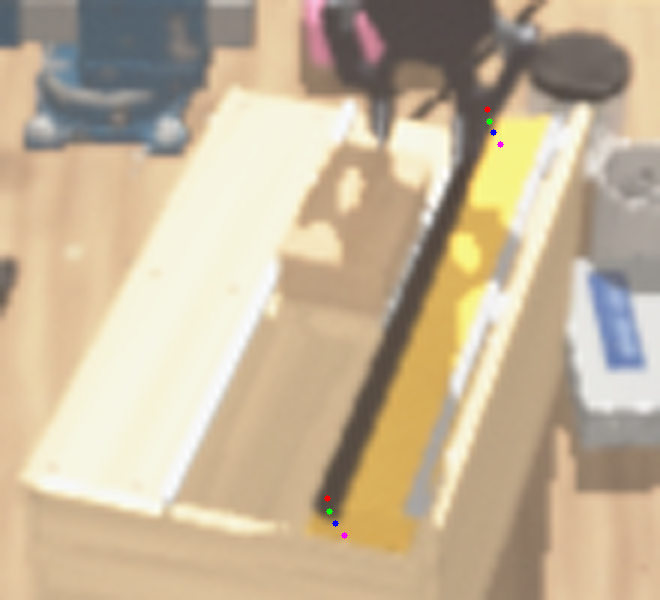

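View pics/top4.png

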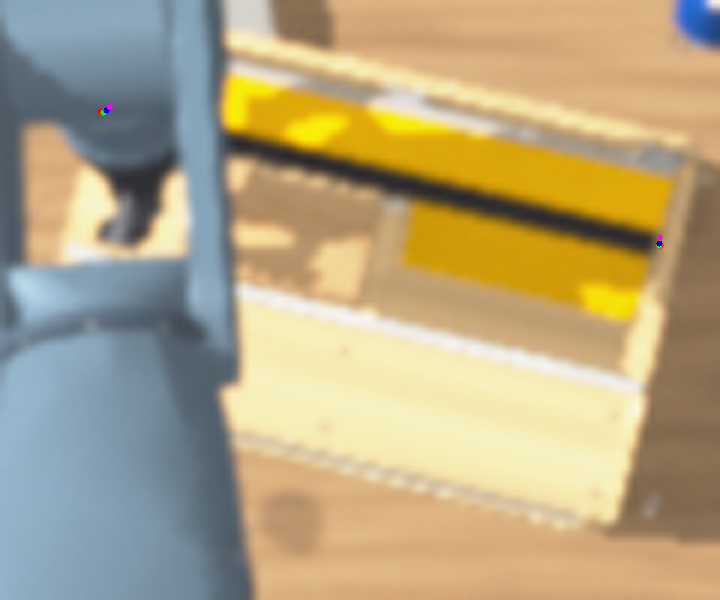

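>>> apply_moves(plan=[{"translation": [0, 0, -0.02], "angular": [0, 0, 0], "hand": 0.04}, {"translation": [0, 0, -0.02], "angular": [0, 0, 0], "hand": 0.04}, {"translation": [0, 0, -0.015], "angular": [0, 0, 0], "hand": 0.04}, {"translation": [0, 0, 0], "angular": [0, 0, 0], "hand": 0.04}, {"translation": [0, 0, 0], "angular": [0, 0, 0], "hand": 0.04}, {"translation": [0, 0, 0], "angular": [0, 0, 0], "hand": 0.04}])

```text
time_s: 5.58
eef_pos: [0.574, 0.1684, 0.2502]
eef_rot: [-0.0, 0.789, 0.614, -0.001]
wrist_force: [-0.8, 0.0, -0.4]
opening: 0.465
```

```bash
python3 z.py 5
```

```text
t 5.675 binpos mm [  9.3 123.5 250.4] toolx yaw 0.24 tz [-0.002 -0.    -1.   ] F [ 0.  -0.1  0.4] open 40.2 q [0.09 0.22 1.52 0.   1.4  0.34]
```

View pics/side5.png

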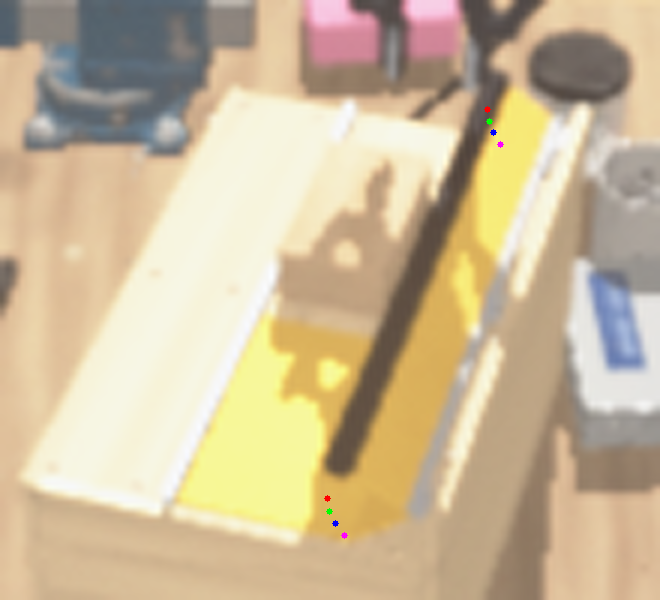

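>>> apply_moves(plan=[{"translation": [0, 0.004, 0.01], "angular": [0, 0, 0], "hand": 0.04}, {"translation": [0, 0, 0.006], "angular": [0, 0, 0], "hand": 0.04}, {"translation": [0, 0, 0.006], "angular": [0, 0, 0], "hand": 0.04}, {"translation": [0, 0, 0.006], "angular": [0, 0, 0], "hand": 0.04}, {"translation": [0, 0, 0], "angular": [0, 0, 0], "hand": 0.04}])

```text
time_s: 6.3
eef_pos: [0.5773, 0.1683, 0.2241]
eef_rot: [-0.001, 0.789, 0.614, -0.001]
wrist_force: [-8.0, 1.5, 10.7]
opening: 0.466
```

```bash
python3 z.py 6
```

```text
t 6.4 binpos mm [ 12.6 124.1 224.4] toolx yaw 0.28 tz [-0.001  0.001 -1.   ] F [-7.8  1.  10.2] open 40.1 q [0.09 0.25 1.54 0.   1.35 0.33]
```

View pics/side6.png

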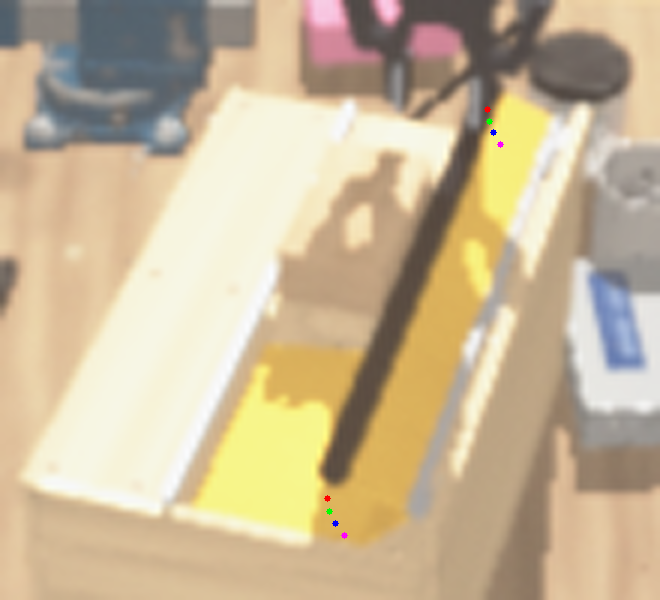

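>>> apply_moves(plan=[{"translation": [0, -0.001, 0.006], "angular": [0, 0, 0], "hand": 0.04}, {"translation": [0, -0.001, 0.006], "angular": [0, 0, 0], "hand": 0.04}, {"translation": [0, 0, 0], "angular": [0, 0, 0], "hand": 0.04}])

```text
time_s: 6.78
eef_pos: [0.5758, 0.1689, 0.2118]
eef_rot: [-0.001, 0.789, 0.614, -0.0]
wrist_force: [-5.6, 1.2, 8.5]
opening: 0.466
```

```bash
python3 z.py 7
```

```text
t 6.875 binpos mm [ 10.9 124.2 212.1] toolx yaw 0.27 tz [-0.001  0.001 -1.   ] F [-6.   1.9  8.3] open 39.9 q [0.09 0.25 1.56 0.   1.33 0.33]
```

View pics/side7.png

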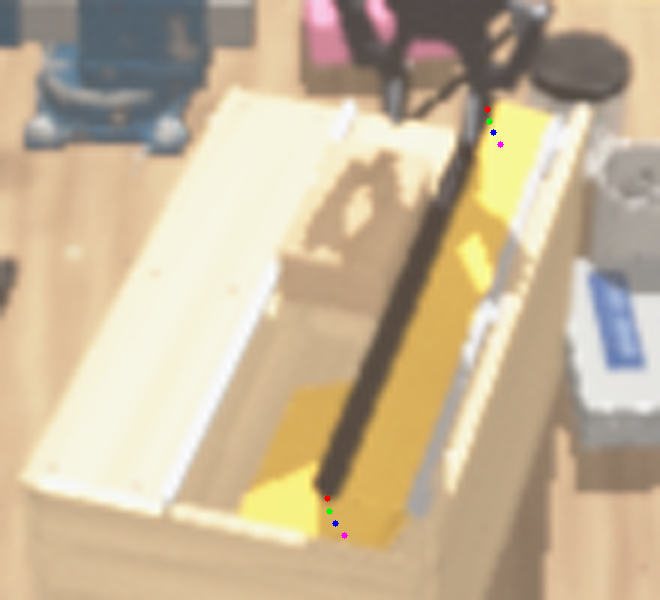

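>>> apply_moves(plan=[{"translation": [0, 0, 0.006], "angular": [0, 0, 0], "hand": 0.04}, {"translation": [0, 0, 0.006], "angular": [0, 0, 0], "hand": 0.04}, {"translation": [0, 0.001, 0.005], "angular": [0, 0, 0], "hand": 0.04}, {"translation": [0, 0, 0], "angular": [0, 0, 0], "hand": 0.04}])

```text
time_s: 7.38
eef_pos: [0.5769, 0.1685, 0.1947]
eef_rot: [-0.001, 0.789, 0.614, -0.0]
wrist_force: [-4.5, 2.5, 6.5]
opening: 0.465
```

```bash
python3 z.py 8
```

```text
t 7.475 binpos mm [ 12.  124.2 194.9] toolx yaw 0.27 tz [-0.001  0.001 -1.   ] F [-4.8  2.   7.3] open 39.9 q [0.09 0.27 1.57 0.   1.3  0.33]
```

View pics/side8.png

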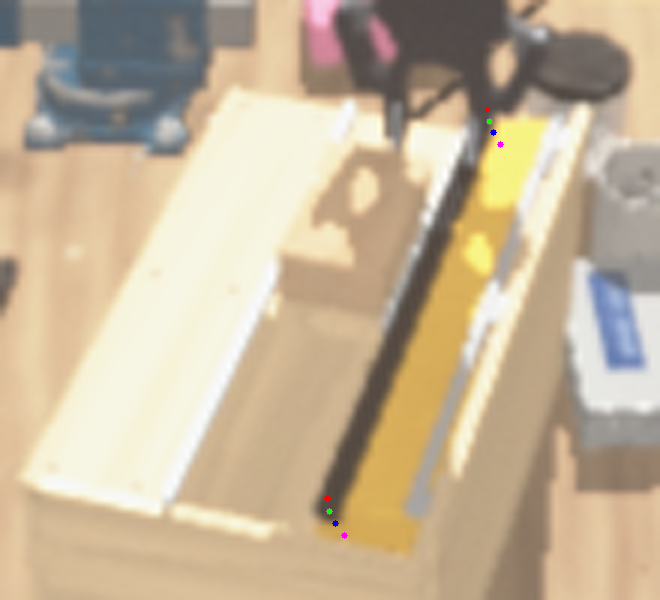

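>>> apply_moves(plan=[{"translation": [0, 0.001, 0.005], "angular": [0, 0, 0], "hand": 0.04}, {"translation": [0, 0.001, 0.003], "angular": [0, 0, 0], "hand": 0.04}, {"translation": [0, 0, 0], "angular": [0, 0, 0], "hand": 0.04}, {"translation": [-0.008, 0, 0], "angular": [0, 0, 0], "hand": 0.04}, {"translation": [-0.008, 0, 0], "angular": [0, 0, 0], "hand": 0.04}, {"translation": [-0.006, 0, 0], "angular": [0, 0, 0], "hand": 0.04}, {"translation": [-0.006, 0, 0], "angular": [0, 0, 0], "hand": 0.04}, {"translation": [0, 0, 0], "angular": [0, 0, 0], "hand": 0.04}])

```text
time_s: 8.48
eef_pos: [0.5747, 0.1408, 0.1888]
eef_rot: [0.001, 0.789, 0.614, 0.003]
wrist_force: [1.6, 1.4, 8.6]
opening: 0.468
```

```bash
python3 z.py 9
```

```text
t 8.575 binpos mm [ 16.8  96.9 188.8] toolx yaw 0.25 tz [ 0.006  0.001 -1.   ] F [1.3 2.5 8.7] open 40.3 q [0.04 0.25 1.61 0.   1.27 0.29]
```

View pics/side9.png

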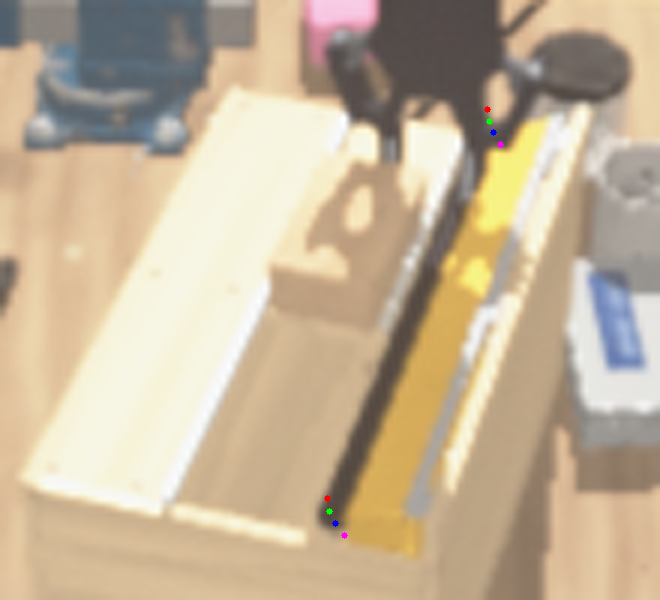

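View pics/top9.png

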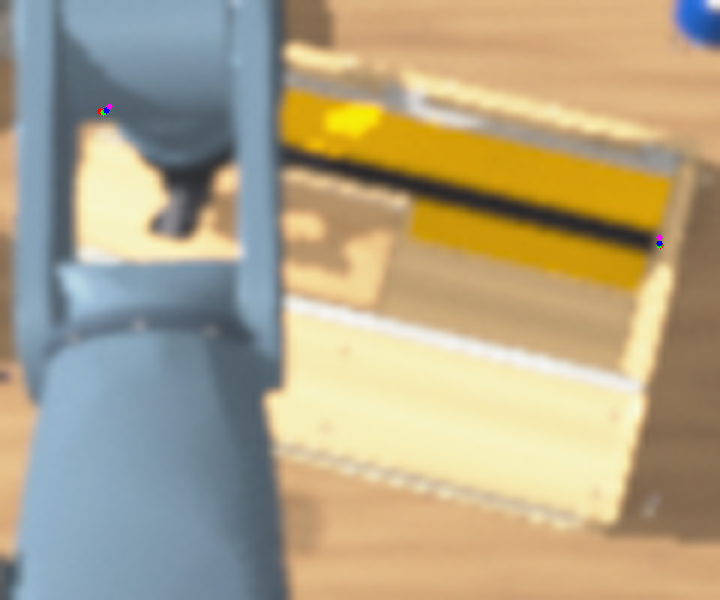

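>>> apply_moves(plan=[{"translation": [-0.007, -0.002, 0], "angular": [0, 0, 0], "hand": 0.04}, {"translation": [-0.008, -0.002, 0], "angular": [0, 0, 0], "hand": 0.04}, {"translation": [-0.008, 0, 0], "angular": [0, 0, 0], "hand": 0.04}, {"translation": [-0.008, 0, 0], "angular": [0, 0, 0], "hand": 0.04}, {"translation": [-0.006, 0, 0], "angular": [0, 0, 0], "hand": 0.04}, {"translation": [0, 0, 0], "angular": [0, 0, 0], "hand": 0.04}])

```text
time_s: 9.32
eef_pos: [0.5616, 0.106, 0.1886]
eef_rot: [0.001, 0.789, 0.614, 0.003]
wrist_force: [1.8, 3.6, 8.3]
opening: 0.473
```

```bash
python3 z.py 10
```

```text
t 9.425 binpos mm [ 12.8  59.9 188.6] toolx yaw 0.26 tz [ 0.006  0.001 -1.   ] F [0.9 3.  8.1] open 40.3 q [-0.02  0.21  1.66  0.    1.26  0.23]
```

View pics/side10.png

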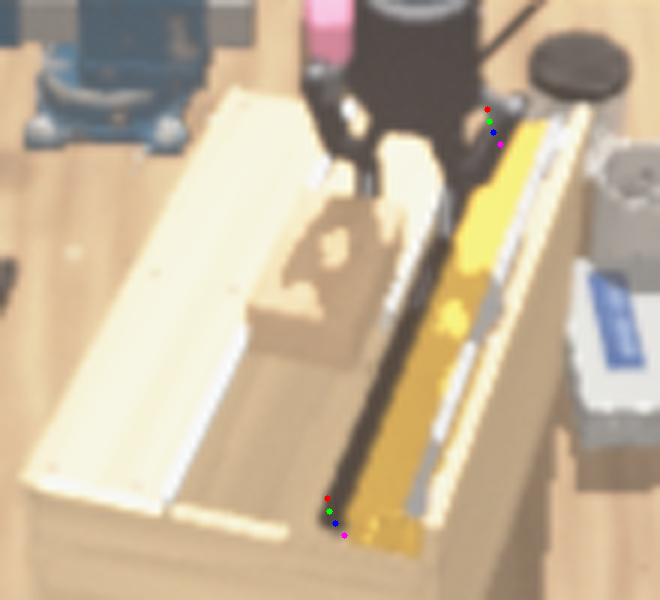

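>>> apply_moves(plan=[{"translation": [-0.01, 0, 0], "angular": [0, 0, 0], "hand": 0.04}, {"translation": [-0.012, 0, 0], "angular": [0, 0, 0], "hand": 0.04}, {"translation": [-0.014, 0, 0], "angular": [0, 0, 0], "hand": 0.04}, {"translation": [-0.014, 0, 0], "angular": [0, 0, 0], "hand": 0.04}, {"translation": [-0.014, 0, 0], "angular": [0, 0, 0], "hand": 0.04}, {"translation": [-0.01, 0, 0], "angular": [0, 0, 0], "hand": 0.04}, {"translation": [0, 0, 0], "angular": [0, 0, 0], "hand": 0.04}, {"translation": [0, 0, 0], "angular": [0, 0, 0], "hand": 0.04}])

```text
time_s: 10.42
eef_pos: [0.543, 0.0333, 0.1882]
eef_rot: [0.002, 0.789, 0.614, 0.002]
wrist_force: [-0.4, 1.3, 8.4]
opening: 0.469
```

```bash
python3 z.py 11
```

```text
t 10.525 binpos mm [ 12.9 -15.2 188.2] toolx yaw 0.24 tz [ 0.004 -0.001 -1.   ] F [0.3 0.  8.3] open 40.3 q [-0.16  0.15  1.73  0.    1.25  0.09]
```

View pics/side11.png

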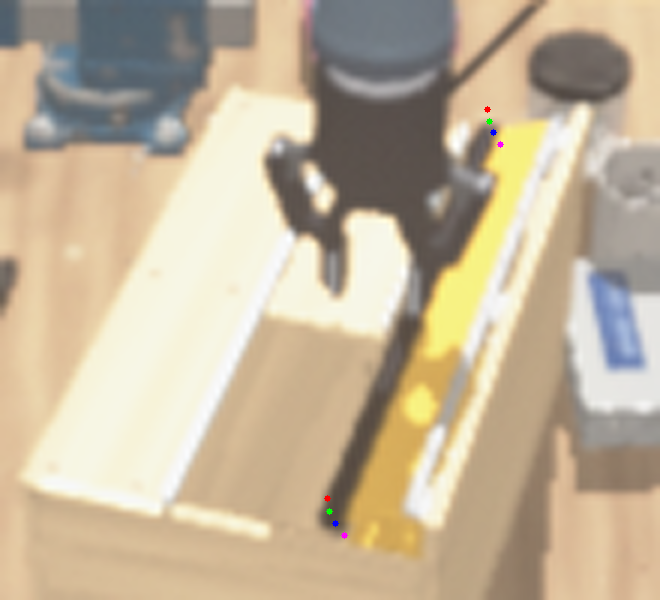

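View pics/top11.png

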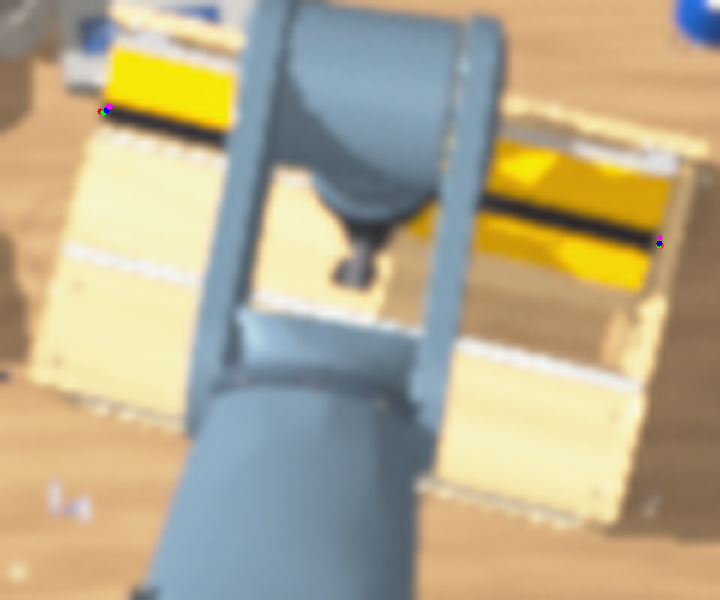

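>>> apply_moves(plan=[{"translation": [0, 0, 0], "angular": [0, 0, 0], "hand": 0.04}, {"translation": [0, 0, 0], "angular": [0, 0, 0], "hand": 0.04}, {"translation": [0, 0, 0], "angular": [0, 0, 0], "hand": 0.04}, {"translation": [0, 0, 0], "angular": [0, 0, 0], "hand": 0.04}])

```text
time_s: 11.02
eef_pos: [0.543, 0.0333, 0.1882]
eef_rot: [0.002, 0.789, 0.614, 0.002]
wrist_force: [0.3, 0.3, 7.8]
opening: 0.466
```

```bash
python3 -c "
from bench import ctrl
import cv2
for n,(r0,r1,c0,c1) in dict(top=(170,215,320,380),side=(185,235,290,345)).items():
    a=ctrl.camera(n)['img'][r0:r1,c0:c1,::-1];cv2.imwrite('pics/%s12.png'%n,cv2.resize(a,None,fx=11,fy=11,interpolation=2))
"
```

```text
(no output)
```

View pics/top12.png

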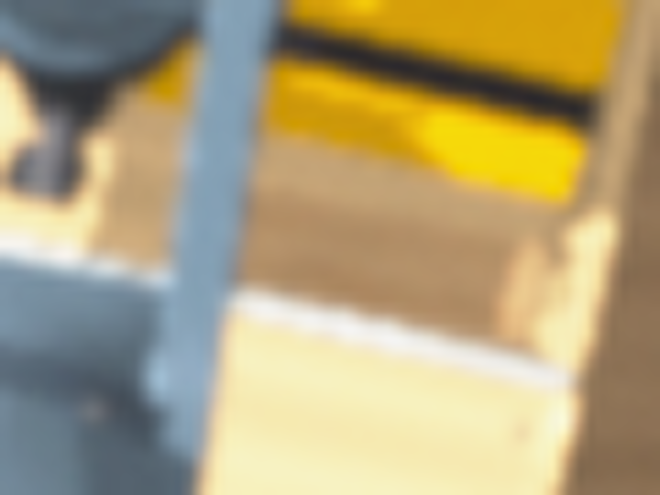

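View pics/side12.png

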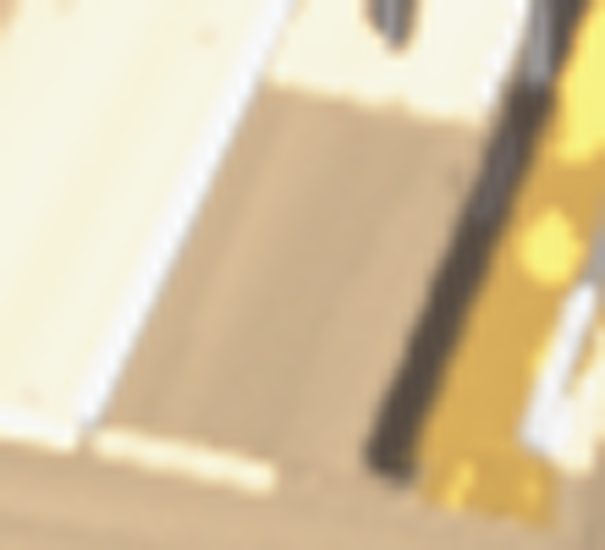

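>>> apply_moves(plan=[{"translation": [0, 0, -0.01], "angular": [0, 0, 0], "hand": 0.04}, {"translation": [0, 0, -0.015], "angular": [0, 0, 0], "hand": 0.04}, {"translation": [0, 0, -0.02], "angular": [0, 0, 0], "hand": 0.04}, {"translation": [0, 0, -0.025], "angular": [0, 0, 0], "hand": 0.04}, {"translation": [0, 0, -0.03], "angular": [0, 0, 0], "hand": 0.04}, {"translation": [0, 0, -0.03], "angular": [0, 0, 0], "hand": 0.04}, {"translation": [0, -0.03, -0.02], "angular": [0, 0, 0], "hand": 0.04}, {"translation": [0, -0.04, 0], "angular": [0, 0, 0], "hand": 0.04}, {"translation": [0, -0.04, 0], "angular": [0, 0, 0], "hand": 0.04}, {"translation": [0, -0.03, 0], "angular": [0, 0, 0], "hand": 0.04}])

```text
time_s: 12.38
eef_pos: [0.4039, 0.0684, 0.3362]
eef_rot: [-0.0, 0.789, 0.614, -0.0]
wrist_force: [-0.2, 0.3, -0.3]
opening: 0.465
```

>>> apply_moves(plan=[{"translation": [0, 0, 0], "angular": [0, 0, 0], "hand": 0.04}, {"translation": [0, 0, 0], "angular": [0, 0, 0], "hand": 0.04}, {"translation": [0, 0, 0], "angular": [0, 0, 0], "hand": 0.04}, {"translation": [0, 0, 0], "angular": [0, 0, 0], "hand": 0.04}])

```text
time_s: 12.88
eef_pos: [0.406, 0.0678, 0.336]
eef_rot: [-0.0, 0.789, 0.614, -0.0]
wrist_force: [-0.3, 0.5, -0.2]
opening: 0.468
```

```bash
sed -i 's/((0.6,/((0.0,(255,255,0)),(0.6,/' z.py; python3 z.py 13
```

```text
t 12.975 binpos mm [-128.5  -16.   336.1] toolx yaw 0.22 tz [-0.001  0.    -1.   ] F [-0.6  0.4  0.2] open 39.8 q [-0.12 -0.28  1.84 -0.    1.58  0.12]
```

View pics/side13.png

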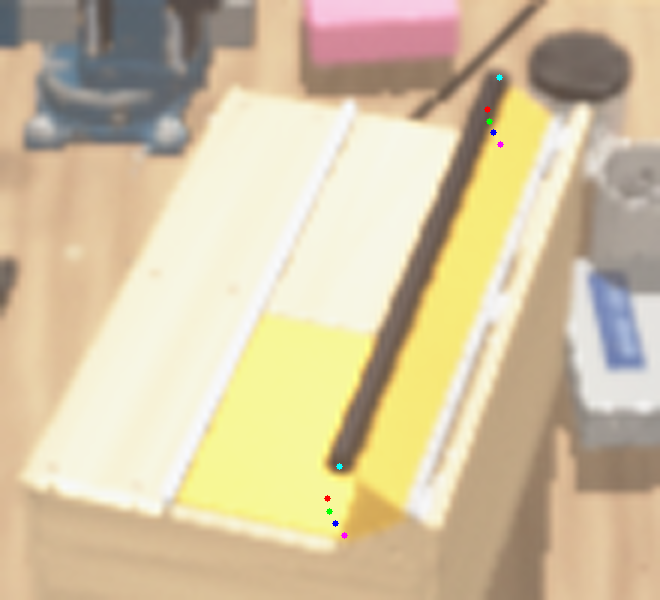

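View pics/top13.png

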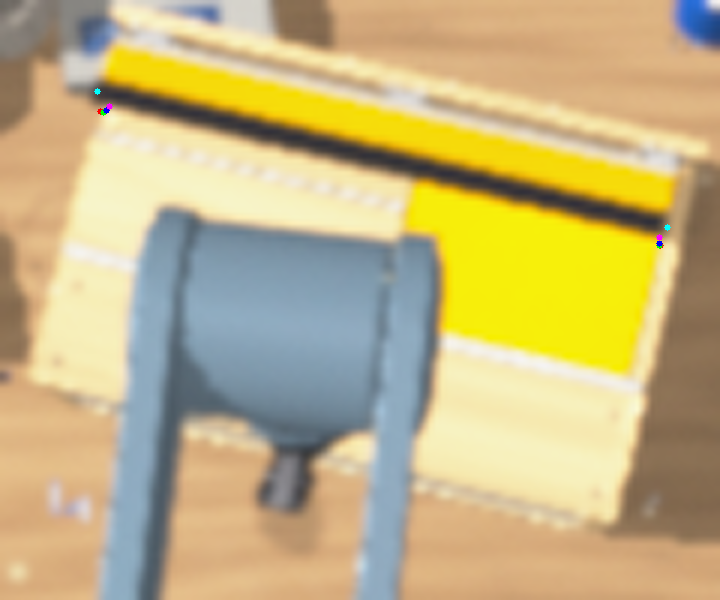

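The flap is fully shut: the bar ends at (340,466) and (499,77) in the side crop match the 0 rad prediction. The deck is empty and the gripper is clear, so I hand in.

```bash
python3 -c "
from bench import ctrl
print(ctrl.hand_in())"
```

```text
the job is handed in; nothing more can be done
None
```

The offcut went into the bin and the flap sprang shut behind it. I handed the job in at about 13 s; the hand-in reports no verdict.

- **What I did:** One finger held the black bar down (flap about 0.9 rad open by the camera overlay) while the other pushed the offcut along the track until it dropped through the hole. The flap stayed down, with 8 N still on the finger, for about 0.6 s after I saw the offcut gone, and then I lifted away.
- **First press:** My first press did not seat well. The fingertip seems to have slipped to the side of the bar, with about 22 N sideways force, although the flap did open to about 0.8 rad. I lifted off, shifted 4 mm towards +x and pressed again slowly, which held.
- **Last checks:**
  - The bar ends match the shut-flap prediction to within about a pixel.
  - The deck is empty.
  - The wrist force is about 0, and the gripper is clear at z = 0.336 m.
- **Not checked:** I could not see the offcut inside the bin. That it lies at rest there follows only from it having left the track and the flap having closed freely. I did not measure the bystanders again, but the arm never went near them at bench height.

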